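Wind the ribbon winder to its stop, then fit the counter knob and hold it pressed

ROBOT

A 6-joint arm with a two-finger parallel gripper is mounted at the origin on a cart in front of the work surface, level with it; the furniture and walls round the work are solid. World frame = base frame: x ahead of the robot, y to its left, z up, the work surface at z = 0. Lengths are in mm, angles in rad, forces in N, time in s.
With the tool pointing down it reaches from about 300 to 775 mm from the base axis. Payload 14.6 kg.
Tool frame: the origin (TCP) lies between the finger pads; the fingertips stand 25 mm ahead of it and the grasp point (between the pads) lies 6 mm ahead of it; z points along the fingers, y is the line along which they close (so a half turn about z gives the same grasp; the last joint's range is limited). The gripper opens to 94 mm and grips with 3 to 60 N. Pads are 16 mm wide; open, the fingers measure 119 mm over their backs; the gripper's body (75 mm by 177 mm) begins 78 mm behind the grasp point.
Start: joints at [-1.301, 0.3, 1.521, -0, 1.321, -0.067], TCP at [181.75, -519.092, 230.446] pointing down, gripper open.
Joint ranges: [-3.03, 3.03], [-0.79, 2.21], [0.23, 2.52], [-1.04, 4.18], [0, 3.07], [-2.55, 2.55]. Speed limits (rad/s): [2.22, 2.22, 2.57, 3.14, 3.14, 3.14].

INTERFACE

Orientations are given as [roll, pitch, yaw] about the fixed x, y, z axes, in that order (R = Rz(yaw) Ry(pitch) Rx(roll)).
In Python, from cell import manip gives the robot as it stands. The module is installed in compiled form; this text tells all that it offers.
- The arm moves only by the tool step_arm, never from a script. Its argument "series" is one flat list of numbers, 5 for each row, row after row: the shift along the world's x, y, z in mm, then the turn about the world's z in rad, then the closure, from 0 (fully open) to 1 (shut). In form: [dx, dy, dz, spin, jaw, dx, dy, dz, spin, jaw, ...]. A call has 1 to 20 rows; each row shifts and turns the commanded pose from where the row before left it; what a row does not reach is not made up. A row lasts 1/8 s, in which the tool goes at most 62.5 mm and 10.7 degrees, less where a joint would pass 70% of its speed; a pose out of reach is approached as far as the arm can. A call is refused whole if a number of a shift passes 62.5 or a number of a turn 0.188, either way. A call with a gripper value outside its range is refused whole. The fingers move at their own pace and stop on an object; "squeeze" is the grip in N (left out, the last holds). Time passes only in rows, so rows that do not move let the fingers close. It gives the time, the measured TCP pose, the force, the opening and the grip force at its end, in the units of the state.
- manip.read_state(): the state, without advancing time (a new reading comes with each control period).
- manip.camera(name): name is "scene" or "top" or "wrist"; returns (picture, depth): 400x640x3 uint8, blue, green, red; 400x640 float32, mm along the optical axis (not along the pixel's ray), 0 where there is no reading.
- manip.camera_info(name): a dict with "fovy" (degrees; the focal length in pixels is half the picture's height over the tangent of half this angle, whatever the lens; pixels are square), "cx", "cy" (the principal point, pixels), "eye" and "orientation" of the camera in the world. Camera axes: x right, y down, z forward; pixel columns grow to the right and rows downward; lengths in mm; the calibration is good to about 2 mm. A picture is of the moment at which its call begins: read the wrist's pose just before it. camera_info takes no time and is no camera call; for the wrist camera it gives the pose at the moment of the call.
- manip.sign_off(): hands the job in; it is judged then, once.
The state is a dict: "clock": time; "joints": joint angles; "qd": joint speeds; "effort": joint torques, N m; "eef_pos": TCP position; "eef_rot": TCP orientation; "wrist_force": force on the tool from outside, world axes, zero at the start; "moment": the same for the moment, N m; "finger_gap": finger opening in mm; "finger_force": force on a finger pad.
Only numpy, scipy, OpenCV 4.12 (cv2) and the standard library are available. Lean on these libraries where they do the work, as an engineer would, in place of code of your own. Each camera call takes 0.05 s, during which the arm holds its last target. There are 200 camera calls.

TASK

Zero the ribbon winder for the next customer: by its upright crank grip, turn the hand wheel clockwise (seen from above) one full turn and on until it meets its stop. Then pick up the loose knob, turn it so that the flat in its bore matches the flat of the bare D-shaft on the winder, push it fully home and press on so that the sprung shaft goes all the way down. Finish while still holding the knob pressed down, with the wheel left at its stop and the other things on the table left where they are.

Things in the scene. Friction and masses are not known exactly. Their poses are not given: they have to be found in the camera images.
- winder: Ribbon winder, fixed to the table: a white base plate 165 x 275 mm, top at 30 mm. Origin under its centre; its y axis runs along the long side. Hand wheel on the +y half (centre at x 0, y +55 mm), D-shaft on the -y half (x -20 mm, y -95 mm). Behind it stands a round display stand: its plate, 245 to 285 mm high, begins 0.59 m ahead of the robot.
- wheel_hinge (a point): Point on the upright axis of the hand wheel, 66 mm above the table. The wheel is an aluminium disc 156 mm across, top at 41 mm, with an empty cardboard reel 64 mm across on its hub; reel and hub nut reach 63 mm height on the axis, the reel 57 mm.
- crank_mid (a point): The crank grip of the wheel, an upright wooden cylinder 20 mm in diameter from 46 to 91 mm above the table, 60 mm from the wheel's axis; this point is on its centre line, 72 mm above the table. The grip spins freely on its pin, so a gripper can hold it at constant yaw while carrying it round the circle.
- wheel (a joint): Angle of the hand wheel, rad, growing clockwise seen from above; starts between 0 and 0.6; hard stop at 7.0 (so 1.02 to 1.11 turns to go). At 0 the crank grip lies on the winder's -x side of the wheel axis. Light friction (about 1 N at the grip); it stays where it is left.
- shaft_top (a point): Centre of the upper end of the bare steel D-shaft, which points up: 16 mm in diameter, one flat 4.5 mm from its axis on its +x side, upper rim chamfered 2 mm. The end is 60 mm above the table at rest, 26 mm above its collar (40 mm across). x axis: from the shaft's axis towards its flat. The shaft turns only stiffly (0.25 N m).
- shaft (a joint): How far the shaft is pressed down, m: 0 at rest, 0.005 all the way down. A spring pushes it up with 3 N at rest and 8 N when all the way down.
- knob_mid (a point): Loose grey metal knob standing bore down; this point is on its axis, 25 mm above its underside. Fluted skirt 45 mm in diameter, 24 mm high; above it a straight bar grip 14 mm thick, 38 mm long (along x), from 24 to 50 mm height. x axis: towards the bore's flat, the side of the pointer nose on the skirt and the dark line on the bar. Fully on the shaft it is 7 mm above the shaft's end.
- knob: The same knob; origin at the centre of its underside, where the bore opens: a D-shaped hole 18 mm deep, 1 mm larger than the shaft all round (round part 18 mm across, flat 5.5 mm from the axis, on the knob's +x side).
- tape: Bystander: roll of clear tape lying flat, 73 mm across, 18 mm high; origin under its centre.
- tin: Bystander: red mint tin 62 x 94 x 24 mm; origin under its centre.
- jar: Bystander: jar of sweets, 70 mm across, 90 mm high; origin under its centre.
- pink_reel: Bystander: reel of pink ribbon lying flat, 74 x 87 x 26 mm; origin under its centre.
- box_right: Bystander: flat black chocolate box 133 x 203 x 35 mm; origin under its centre.
- pen: Bystander: ball pen 146 mm long, 10 mm thick; origin under its centre.
Mind the look-alikes: they are no part of the job. Leave any yellow look-alike of the knob alone.

How it is judged:
By the outcome, as a careful person would: the job done as asked, in the order asked, and still so for the second after the job is handed in, while the arm keeps its last pose, push and grip.
It also fails if it takes over 72 s, if anything falls off the work surface, if the arm or the gripper's body presses on something with over 40 N, if the wrist force passes 120 N, or if a joint passes its speed limit or range.

## Working session

There is one attempt and no reset: what is moved stays moved. The work goes in short steps, Python scripts to look and compute and a tool call to move; the robot and the scene stay as the last step left them, time stands still between calls to the robot, and variables do not carry over. Pictures are saved under pics/ and viewed, at most 10 in all, crops included, and the job is handed in when it is done.

Besides the shell and the picture viewer there is one more tool, called after "Request:" as name(argument=value, ...), one argument or row to a line, values as JSON. step_arm: Moves the arm, as the interface text tells. Its arguments: {"type":"object","properties":{"series":{"type":"array"},"squeeze":{"type":"number"}},"required":["series"]}

```bash
mkdir -p pics; cat > h.py <<'E'
import numpy as np, cv2
from cell import manip
from scipy.spatial.transform import Rotation as R
def snap(n,f):
    i=manip.camera_info(n); p,d=manip.camera(n); cv2.imwrite(f'pics/{f}.png',p); np.savez(f'pics/{f}.npz',d=d,p=p,i=np.array(i,dtype=object)); return i,p,d
def load(f):
    z=np.load(f'pics/{f}.npz',allow_pickle=True); return z['i'].item(),z['p'],z['d']
def rot(i):
    o=np.array(i['orientation'],float)
    return o if o.shape==(3,3) else R.from_euler('xyz',o).as_matrix()
def ray(i,u,v):
    f=200/np.tan(np.radians(i['fovy'])/2); return rot(i)@np.array([(u-i['cx'])/f,(v-i['cy'])/f,1.])
def at_z(i,u,v,z):
    r=ray(i,u,v); e=np.array(i['eye']); return e+r*(z-e[2])/r[2]
def at_d(i,d,u,v): return np.array(i['eye'])+ray(i,u,v)*d[int(v),int(u)]
E
python3 - <<'E'
from h import *
print(manip.read_state())
for n in('top','scene'):
    i,p,d=snap(n,n+'0'); print(i)
E
```

```text
{'clock': 0.0, 'joints': array([-1.30056881e+00,  3.00442140e-01,  1.52158656e+00, -1.56967640e-05,
        1.32069924e+00, -6.65751110e-02]), 'qd': array([ 5.03109784e-04,  2.86159520e-04, -5.75751723e-05, -7.75756809e-04,
        1.54576020e-03,  8.92329687e-04]), 'effort': array([-1.02736911e-03, -5.31805015e+01, -3.52732480e+01,  7.07761617e-02,
        2.43626320e-02, -1.29129930e-04]), 'eef_pos': array([ 181.70236419, -518.86790687,  229.89988419]), 'eef_rot': array([-3.14045887e+00, -6.03556802e-05,  3.36806491e-01]), 'wrist_force': array([ 0.38641341, -0.57835641,  0.3765991 ]), 'moment': array([-0.02837818,  0.07030844, -0.04309104]), 'finger_force': 0.0, 'finger_gap': 94.07365765744397}
{'fovy': 54.080284584939065, 'cx': 322.1346301626709, 'cy': 196.4995767648467, 'eye': array([ 3.27863908e+02, -4.81578890e-01,  1.06597660e+03]), 'orientation': array([-3.00023035,  0.00845642, -1.5805054 ])}
{'fovy': 48.73090419808419, 'cx': 327.34212313250674, 'cy': 199.8108861165492, 'eye': array([-388.32637506, -761.92642223, 1018.50704802]), 'orientation': array([-2.25590393e+00,  7.72828741e-04, -8.56135610e-01])}
```

View pics/top0.png

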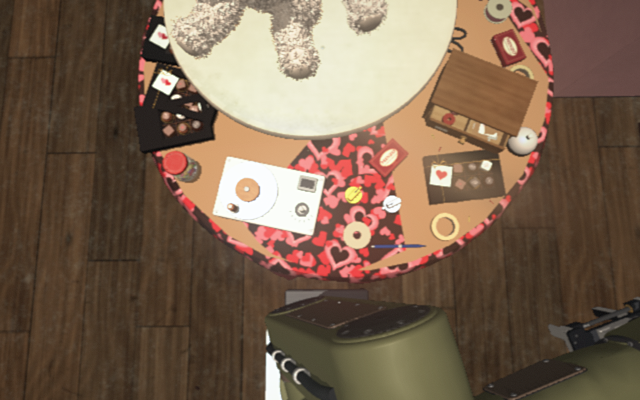

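View pics/scene0.png

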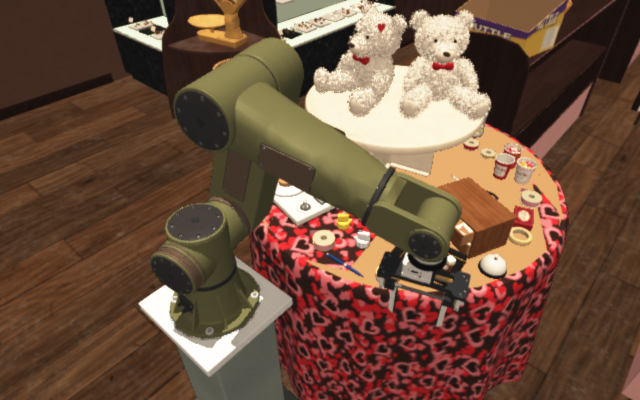

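The top view shows the wheel axis near (247,190), the crank near (233,207) and the shaft near (303,210). There are two knob candidates: a grey one at (392,204) and a yellow look-alike at (354,195). The grey one fits the description. I'll enlarge that area to confirm.

```bash
python3 - <<'E'
from h import *
i,p,d=load('top0')
cv2.imwrite('pics/crop1.png',cv2.resize(p[150:255,210:412],None,fx=3.95,fy=3.95,interpolation=cv2.INTER_CUBIC))
for n,u,v,z in [('wheel',247,190,63),('crank',233,207,91),('shaft',303,210,60),('knob',392,204,50)]:
    print(n,at_z(i,u,v,z).round(1),at_d(i,d,u,v).round(1))
E
```

```text
wheel [489.8 201.5  63. ] [489.3 200.8  66.5]
crank [442.5 230.3  91. ] [442.4 230.   92. ]
shaft [436.4  56.4  60. ] [436.5  56.4  59.3]
knob [ 450.8 -175.3   50. ] [ 450.6 -175.    51.8]
```

View pics/crop1.png

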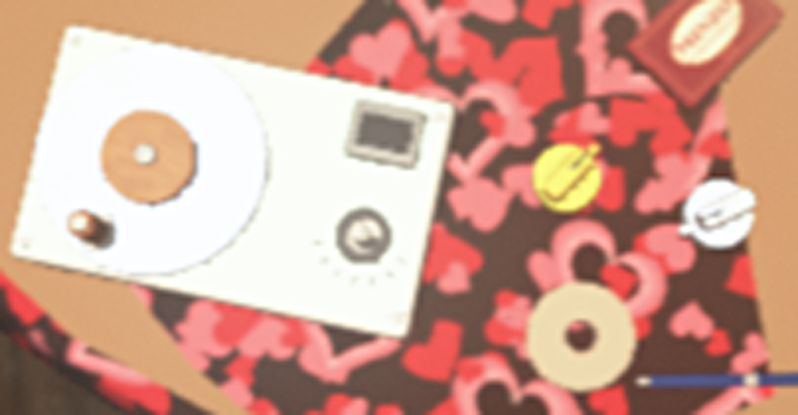

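```bash
python3 - <<'E'
from h import *
i,p,d=load('top0')
f=lambda a,b:(210+a/3.95,150+b/3.95)
P={}
for n,a,b,z in [('hub',146,154,63),('crank',82,220,91),('shaft',364,236,60),('skirt',718,213,24),('nose',684,231,22),('bar1',752,196,50),('bar2',697,221,50),('c1',70,28,30),('c2',452,103,30),('c3',408,335,30),('c4',12,255,30)]:
    P[n]=at_z(i,*f(a,b),z); print(n,P[n].round(1))
e=np.array([at_z(i,u,v,285)[:2] for u,v in[(165,30),(210,100),(255,126),(310,137),(380,123),(430,82),(455,30)]])
A=np.c_[2*e,np.ones(len(e))];s=np.linalg.lstsq(A,(e**2).sum(1),rcond=None)[0]
print(e.round(),'disc',s[:2],np.sqrt(s[2]+s[0]**2+s[1]**2))
for q in('c2','c3'):pass
print(np.degrees([np.arctan2(*(P['c1']-P['c2'])[1::-1]),np.arctan2(*(P['c4']-P['c3'])[1::-1])])-90, (sum(P[c] for c in('c1','c2','c3','c4'))/4).round(1))
E
```

```text
hub [492.5 201.6  63. ]
crank [445.9 236.   91. ]
shaft [437.1  58.6  60. ]
skirt [ 454.1 -179.2   24. ]
nose [ 442.4 -156.1   22. ]
bar1 [ 462.1 -197.6   50. ]
bar2 [ 445.8 -160.7   50. ]
c1 [586.3 262.1  30. ]
c2 [5.308e+02 1.000e-01 3.000e+01]
c3 [373.7  31.1  30. ]
c4 [430.  297.5  30. ]
[[ 804.  339.]
 [ 645.  238.]
 [ 588.  143.]
 [ 563.   29.]
 [ 591. -116.]
 [ 679. -223.]
 [ 795. -282.]] disc [885.36484245  25.01828791] 322.4122979202746
[-11.94815366 -11.94623552] [480.2 147.7  30. ]
```

Request:
step_arm(
  series=[25,34,3,0,0,25,34,3,0,0,25,34,3,0,0,25,34,3,0,0,25,34,3,0,0,25,34,3,0,0,25,34,3,0,0,25,34,3,0,0,20,34,3,0,0,10,34,3,0,0,0,0,0,0,0],
)

```text
clock: 1.48
eef_pos: [412.2, -177.6, 260.5]
eef_rot: [-3.141, -0.0, 0.34]
wrist_force: [-0.5, -0.2, -0.5]
finger_gap: 94.2
finger_force: 0.0
```

```bash
python3 - <<'E'
from h import *
i,p,d=snap('wrist','w1'); print(i,manip.read_state()['eef_pos'],manip.read_state()['eef_rot'])
E
```

```text
{'fovy': 60.72595884974504, 'cx': 316.4513789743381, 'cy': 193.66957529639123, 'eye': array([ 479.02832875, -153.14973868,  415.76042037]), 'orientation': array([ 2.89040825e+00, -1.09428940e-03, -1.23124038e+00])} [ 411.84244589 -178.59852666  260.35688993] [-3.14155409e+00  1.94103157e-04  3.38682258e-01]
```

View pics/w1.png

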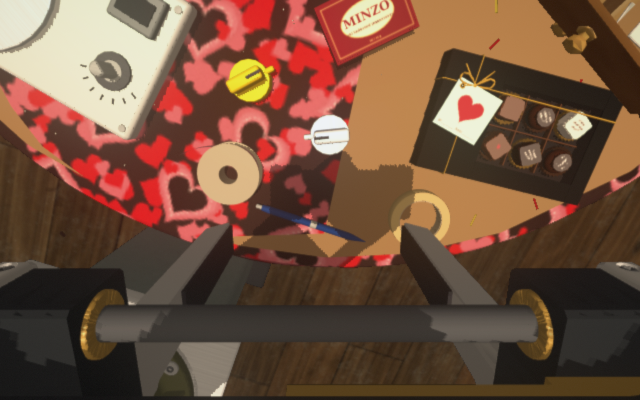

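w1 shows the grey/white knob at (330,134) with its nose to the left at (304,137). The yellow look-alike is at (250,80) and the winder's shaft at (110,70). Next I'll go closer to the shaft, with the camera on the shaft side.

Request:
step_arm(
  series=[2,21,-10,0.154,0,2,21,-10,0.154,0,2,21,-10,0.154,0,2,21,-10,0.154,0,2,21,-10,0.154,0,2,21,-10,0.154,0,2,21,-10,0.154,0,4,21,-10,0.154,0,0,0,0,0,0,0,0,0,0,0],
)

```text
clock: 2.78
eef_pos: [429.8, -12.1, 180.7]
eef_rot: [3.142, 0.0, 1.565]
wrist_force: [-0.6, -0.1, -0.1]
finger_gap: 94.1
finger_force: 0.0
```

```bash
python3 - <<'E'
from h import *
i,p,d=snap('wrist','w2'); print(i,manip.read_state()['eef_pos'],manip.read_state()['eef_rot'])
def px(i,P):
    c=rot(i).T@(np.array(P)-i['eye']); f=200/np.tan(np.radians(i['fovy'])/2); return (i['cx']+f*c[0]/c[2],i['cy']+f*c[1]/c[2])
u,v=map(int,px(i,[438.5,58.7,60])); print(u,v)
i1,p1,_=load('w1')
a=cv2.resize(p[max(v-40,0):v+40,u-40:u+40],(400,400),interpolation=cv2.INTER_CUBIC)
b=cv2.resize(p1[104:164,300:360],(400,400),interpolation=cv2.INTER_CUBIC)
cv2.imwrite('pics/crop2.png',np.hstack([a,b])); print(max(v-40,0),u-40)
E
```

```text
{'fovy': 60.72595884974504, 'cx': 316.4513789743381, 'cy': 193.66957529639123, 'eye': array([429.09834028,  60.50735655, 335.92263226]), 'orientation': array([ 2.88877931e+00, -8.30057990e-04, -5.73793344e-03])} [429.84414227 -12.04332818 180.75542137] [3.14121344e+00 1.56652147e-04 1.56533077e+00]
328 107
67 288
```

View pics/crop2.png

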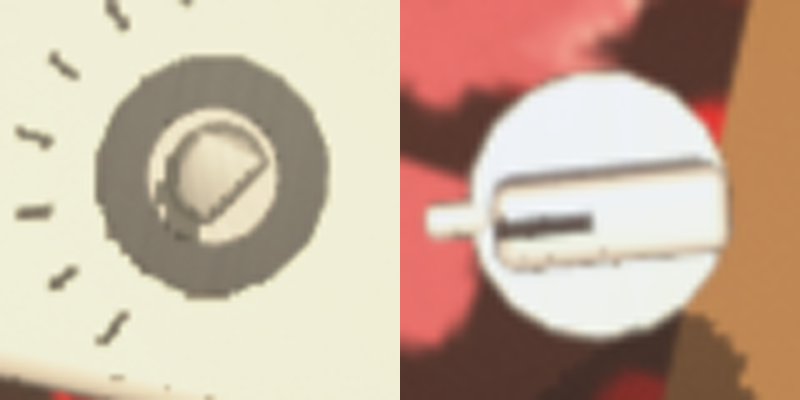

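View pics/w2.png

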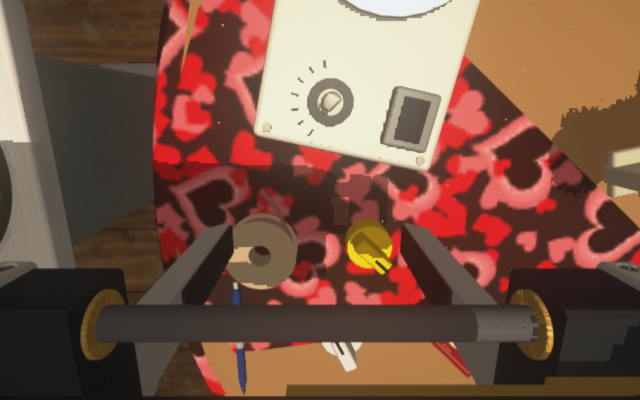

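In the crops, the shaft's centre is near crop (215,171), with its flat edge running from (265,161) to (206,221), facing lower right. The grey knob's dark line and nose point left. I'll turn these into world positions.

```bash
python3 - <<'E'
from h import *
i,p,d=load('w2'); g=lambda a,b:(288+a/5,67+b/5)
c=at_z(i,*g(215,171),60);e1=at_z(i,*g(265,161),60);e2=at_z(i,*g(206,221),60);cl=at_z(i,*g(213,176),34)
t=e1-e2; print('shaft',c.round(1),'collar',cl.round(1),'chord',np.linalg.norm(t),'flat deg',np.degrees(np.arctan2(t[1],t[0]))-90, ((e1+e2)/2-c).round(1))
i,p,d=load('w1'); g=lambda a,b:(300+a*.15,104+b*.15)
pts=[at_z(i,*g(*q),50) for q in[(105,180),(315,163),(110,267),(322,248)]]
sk=at_z(i,*g(200,205),24); n=at_z(i,*g(30,220),20)
print('skirt',sk.round(1),'bar ctr',(sum(pts)/4).round(1))
print([np.degrees(np.arctan2(*(a-b)[1::-1])) for a,b in[(pts[0],pts[1]),(pts[2],pts[3]),(n,sk)]])
print(at_z(i,*g(200,70),24),at_z(i,*g(200,338),0))
E
```

```text
shaft [440.7  63.7  60. ] collar [441.5  63.1  34. ] chord 12.867703988794863 flat deg -45.39155254083363 [ 3.2 -3.1  0. ]
skirt [ 454.6 -178.5   24. ] bar ctr [ 455.4 -179.3   50. ]
[np.float64(114.01401253432438), np.float64(114.54572717025229), np.float64(115.09555642663838)]
[ 475.60350329 -170.88179978   24.        ] [ 430.43304692 -188.35047203    0.        ]
```

Request:
step_arm(
  series=[4,44,0,0,0,4,44,0,0,0,4,44,0,0,0,4,44,0,0,0,0,0,0,0,0,0,0,0,0,0],
)

```text
clock: 3.58
eef_pos: [445.9, 164.0, 180.5]
eef_rot: [-3.142, 0.0, 1.567]
wrist_force: [-0.1, -0.8, 0.2]
finger_gap: 93.9
finger_force: 0.0
```

```bash
cat >> h.py <<'E'
def cloud(f):
    i,p,d=load(f); v,u=np.mgrid[0:400,0:640]; fl=200/np.tan(np.radians(i['fovy'])/2)
    r=np.stack([(u-i['cx'])/fl,(v-i['cy'])/fl,np.ones_like(d)],-1)*d[...,None]
    return (r@rot(i).T+i['eye'])[d>0]
def blob(f,c,r,z0,z1):
    P=cloud(f); m=(np.hypot(*(P[:,:2]-c).T)<r)&(P[:,2]>z0)&(P[:,2]<z1); Q=P[m]
    if len(Q)==0: return 'none'
    return len(Q),Q.mean(0).round(1),((Q.min(0)+Q.max(0))/2).round(1),np.ptp(Q,0).round(1)
E
python3 - <<'E'
from h import *
snap('wrist','w3')
for f in('top0','w3'):
    print(f,'crank',blob(f,[445,236],30,82,97)); print(f,'reel',blob(f,[492,201],40,52,68)); 
for f in('top0','w2'): print(f,'shaft',blob(f,[440,61],25,52,66),'collar',blob(f,[440,61],25,32.5,38))
for f in('top0','w1'): print(f,'knob',blob(f,[455,-179],40,40,56),'skirt',blob(f,[455,-179],40,17,30))
E
```

```text
top0 crank (51, array([444. , 236.5,  90.9]), array([444.4, 237.4,  90.2]), array([18. , 17.6, 11.2]))
top0 reel (456, array([493.6, 202.6,  57.8]), array([493.8, 202.6,  59.5]), array([64.1, 62.9, 14.1]))
w3 crank (624, array([444.3, 240.4,  91.7]), array([444.2, 240.5,  91.6]), array([19.6, 19.6, 10.7]))
w3 reel (4814, array([492.9, 206.4,  58.4]), array([493.4, 206. ,  60.6]), array([63.6, 63.1, 10.8]))
top0 shaft (26, array([440.2,  61.7,  60.3]), array([440.5,  60.3,  59.2]), array([13. , 12.8,  7.7])) collar (147, array([440.3,  60.5,  34.5]), array([439.5,  60.6,  35.2]), array([48. , 42.5,  5.1]))
w2 shaft (274, array([440.1,  64.5,  60.5]), array([441.1,  63.8,  60. ]), array([14.9, 15.1,  5.6])) collar (1479, array([441. ,  63.5,  35. ]), array([439.8,  62. ,  35. ]), array([45.9, 46.5,  5.1]))
top0 knob (76, array([ 454.8, -179.7,   49.9]), array([ 454.8, -180.8,   49.5]), array([23.6, 36.9, 10.3])) skirt (152, array([ 453.5, -177. ,   24.3]), array([ 454.4, -176.7,   23.6]), array([43.1, 49.1, 12. ]))
w1 knob (474, array([ 455.7, -178.2,   50.4]), array([ 455.6, -178.5,   46.9]), array([25.5, 37.6, 12.7])) skirt (768, array([ 455.3, -174.8,   24.9]), array([ 454.7, -174.9,   24. ]), array([44.4, 49.7, 10. ]))
```

Request:
step_arm(
  series=[9,6,0,0.166,0,9,6,0,0.166,0,9,6,0,0.166,0,9,6,0,0.166,0,9,6,0,0.166,0,9,6,0,0.166,0,9,6,0,0.166,0,9,6,0,0.166,0.4,0,0,0,0,0.4,0,0,0,0,0.4],
)

```text
clock: 4.88
eef_pos: [517.6, 212.0, 180.5]
eef_rot: [-3.141, -0.0, 2.892]
wrist_force: [-0.3, -0.1, 0.4]
finger_gap: 67.6
finger_force: 0.0
```

```bash
python3 - <<'E'
from h import *
snap('wrist','w4'); print(manip.read_state()['joints'].round(2))
print('crank',blob('w4',[445,237],30,82,97)); print('reel',blob('w4',[492,203],42,52,68)); print('shaft',blob('w4',[440,61],25,52,66))
E
```

```text
[ 0.32  0.37  1.55 -0.    1.22 -1.  ]
crank (628, array([444.1, 240.2,  91.7]), array([444.1, 240.3,  91.4]), array([19.3, 19.5, 11. ]))
reel (4549, array([492.2, 205.9,  58.3]), array([493.1, 205.7,  60.7]), array([63.7, 63.5, 10.2]))
shaft (338, array([440.3,  66.6,  59.3]), array([440.7,  64.7,  57.5]), array([15.6, 15.2, 10.9]))
```

Request:
step_arm(
  series=[-36.5,14,0,0,0.4,-36.9,14.2,0,0,0.4,0,0,-40,0,0.4,0,0,-40,0,0.4,0,0,-14,0,0.4,0,0,0,0,0.4,0,0,0,0,1,0,0,0,0,1,0,0,0,0,1,0,0,0,0,1],
  squeeze=12,
)

```text
clock: 6.18
eef_pos: [444.4, 241.1, 86.7]
eef_rot: [3.141, 0.0, 2.897]
wrist_force: [1.0, 1.1, 0.4]
finger_gap: 19.9
finger_force: 3.7
```

```bash
python3 - <<'E'
from h import *
s=manip.read_state(); e=s['eef_pos']; print(e,s['eef_rot'],s['joints'].round(2))
a0=np.arctan2(e[1]-205.9,e[0]-493); print(np.degrees(a0),np.hypot(e[1]-205.9,e[0]-493))
a=a0-np.arange(0,32)*0.25; P=np.c_[493+60*np.cos(a),205.9+60*np.sin(a)]
print(np.diff(P,axis=0).round(1).tolist())
E
```

```text
[444.42368531 241.10711655  86.67471329] [3.14142024e+00 2.88579966e-04 2.89674213e+00] [ 0.42  0.38  1.79 -0.    0.98 -0.9 ]
144.06617041756658 59.9933280022105
[[10.2, 10.9], [12.6, 8.1], [14.2, 4.7], [14.9, 1.0], [14.7, -2.7], [13.6, -6.3], [11.6, -9.4], [8.9, -12.0], [5.7, -13.8], [2.1, -14.8], [-1.7, -14.9], [-5.3, -14.0], [-8.6, -12.3], [-11.3, -9.8], [-13.4, -6.6], [-14.6, -3.1], [-14.9, 0.6], [-14.3, 4.3], [-12.8, 7.7], [-10.5, 10.6], [-7.6, 12.9], [-4.1, 14.4], [-0.5, 15.0], [3.3, 14.6], [6.8, 13.3], [9.9, 11.3], [12.3, 8.5], [14.0, 5.2], [14.9, 1.5], [14.8, -2.2], [13.8, -5.8]]
```

Request:
step_arm(
  series=[10.2,10.9,0,0,1,12.6,8.1,0,0,1,14.2,4.7,0,0,1,14.9,1.0,0,0,1,14.7,-2.7,0,0,1],
)

```text
clock: 6.8
eef_pos: [511.4, 262.9, 86.6]
eef_rot: [-3.141, -0.0, 2.897]
wrist_force: [-3.3, -6.3, 6.1]
finger_gap: 19.8
finger_force: 12.0
```

Request:
step_arm(
  series=[13.6,-6.3,0,0,1,11.6,-9.4,0,0,1,8.9,-12.0,0,0,1,5.7,-13.8,0,0,1,2.1,-14.8,0,0,1],
)

```text
clock: 7.42
eef_pos: [553.2, 206.3, 86.6]
eef_rot: [3.141, -0.0, 2.897]
wrist_force: [-7.9, 1.1, 6.8]
finger_gap: 19.9
finger_force: 12.0
```

Request:
step_arm(
  series=[-1.7,-14.9,0,0,1,-5.3,-14.0,0,0,1,-8.6,-12.3,0,0,1,-11.3,-9.8,0,0,1,-13.4,-6.6,0,0,1,-14.6,-3.1,0,0,1,-14.9,0.6,0,0,1,-14.3,4.3,0,0,1],
)

```text
clock: 8.43
eef_pos: [468.4, 150.7, 86.7]
eef_rot: [3.141, 0.001, 2.896]
wrist_force: [2.5, 5.8, 2.6]
finger_gap: 19.9
finger_force: 12.0
```

Request:
step_arm(
  series=[-12.8,7.7,0,0,1,-10.5,10.6,0,0,1,-7.6,12.9,0,0,1,-4.1,14.4,0,0,1,-0.5,15.0,0,0,1,3.3,14.6,0,0,1,6.8,13.3,0,0,1,0,0,0,0,1],
)

```text
clock: 9.43
eef_pos: [444.0, 240.6, 86.6]
eef_rot: [3.141, 0.001, 2.898]
wrist_force: [2.4, -0.6, 8.2]
finger_gap: 19.8
finger_force: 12.0
```

Request:
step_arm(
  series=[4.0,4.6,0,0,1,4.3,4.2,0,0,1,4.7,3.7,0,0,1,0,0,0,0,1],
)

```text
clock: 9.93
eef_pos: [456.3, 253.1, 86.6]
eef_rot: [3.141, -0.001, 2.897]
wrist_force: [-2.4, 4.7, 7.9]
finger_gap: 19.8
finger_force: 12.0
```

Request:
step_arm(
  series=[2.5,1.6,0,0,1,2.6,1.5,0,0,1,0,0,0,0,1],
)

```text
clock: 10.3
eef_pos: [460.5, 253.7, 86.1]
eef_rot: [-3.137, -0.003, 2.897]
wrist_force: [-6.1, -15.2, 13.5]
finger_gap: 19.7
finger_force: 12.0
```

Request:
step_arm(
  series=[2.5,1.8,0,0,1,0,0,0,0,1],
)

```text
clock: 10.55
eef_pos: [463.2, 254.6, 86.0]
eef_rot: [-3.135, -0.002, 2.897]
wrist_force: [-4.6, -24.5, 14.4]
finger_gap: 22.0
finger_force: 12.0
```

Request:
step_arm(
  series=[-2,-2,0,0,1,0,0,0,0,0.45,0,0,0,0,0.45,0,0,0,0,0.45,0,0,0,0,0.45,0,0,30,0,0.45,0,0,50,0,0.45,30,-10,14,0,0.45,38,-15,0,0,0.45,0,0,0,0,0.45,0,0,0,0,0.45],
)

```text
clock: 11.92
eef_pos: [529.5, 230.0, 180.1]
eef_rot: [-3.141, -0.001, 2.897]
wrist_force: [-0.1, -0.5, -0.2]
finger_gap: 51.6
finger_force: 0.0
```

```bash
python3 - <<'E'
from h import *
snap('wrist','w5'); print(manip.read_state()['joints'].round(2))
b=blob('w5',[457,254],30,82,97);print('crank',b); r=blob('w5',[493,205],42,52,68);print('reel',r); print('shaft',blob('w5',[440,61],25,52,66))
v=b[2]-r[2]; print(np.degrees(np.arctan2(v[1],v[0])), 'wheel',np.radians(168.05-np.degrees(np.arctan2(v[1],v[0])))+2*np.pi)
E
```

```text
[ 0.35  0.4   1.5   0.    1.24 -0.98]
crank (632, array([457.3, 253.7,  91.7]), array([457.3, 253.8,  91. ]), array([19.1, 19.2, 11.1]))
reel (4661, array([492.2, 205.9,  58.4]), array([493. , 205.5,  60.8]), array([63.4, 63.7, 10.2]))
shaft (363, array([440.4,  66.8,  59. ]), array([440.8,  64.8,  57.4]), array([15.7, 15.7, 10.7]))
126.46923439005185 wheel 7.00890657257321
```

The wheel reads 7.01 rad, which is at its stop. Next is the knob: I'll take a close look with the camera straight above it.

Request:
step_arm(
  series=[-12,-15,0,-0.184,0.5,-12,-15,0,-0.184,0.5,-12,-15,0,-0.184,0.5,-12,-15,0,-0.184,0.5,-12,-15,0,-0.184,0.5,-12,-15,0,-0.184,0.5,-12,-15,0,-0.184,0.5,-12,-15,0,-0.184,0.5,-8,-15,0,-0.184,0.5,0,-16,0,-0.184,0.5,0,-16,0,-0.184,0.5],
)

```text
clock: 13.35
eef_pos: [425.3, 63.0, 180.6]
eef_rot: [3.141, -0.0, 0.868]
wrist_force: [-0.2, 0.2, 0.3]
finger_gap: 47.2
finger_force: 0.0
```

Request:
step_arm(
  series=[0,-16,0,-0.184,0.5,0,-16,0,-0.184,0.5,0,-16,0,-0.184,0.5,0,-16,0,-0.184,0.5,0,-16,0,-0.184,0.5,0,-16,0,-0.184,0.5,0,-16,0,-0.184,0.5,0,-16,0,-0.184,0.5,0,-16,0,-0.184,0.5,0,-16,0,-0.184,0.5,0,-16,0,-0.184,0.5,0,0,0,0,0.5,0,0,0,0,0.5],
)

```text
clock: 14.98
eef_pos: [425.8, -112.4, 180.5]
eef_rot: [-3.141, 0.0, -1.147]
wrist_force: [0.5, 0.7, 0.7]
finger_gap: 47.2
finger_force: 0.0
```

```bash
python3 - <<'E'
from h import *
i,p,d=snap('wrist','w6'); s=manip.read_state(); print(s['joints'].round(2),s['eef_pos'],s['eef_rot'][2])
c=[455,-178.5]
print('knob',blob('w6',c,40,47,54)); print('skirt',blob('w6',c,24,20,27))
P=cloud('w6'); m=(np.hypot(*(P[:,:2]-c).T)<30)&(P[:,2]>47)&(P[:,2]<54)
print(cv2.minAreaRect(P[m][:,:2].astype(np.float32)))
cc=rot(i).T@(np.array([455,-178.5,50])-i['eye']); f=200/np.tan(np.radians(i['fovy'])/2); u=int(i['cx']+f*cc[0]/cc[2]);v=int(i['cy']+f*cc[1]/cc[2])
v0,u0=max(v-50,0),u-50; print(u0,v0)
cv2.imwrite('pics/crop3.png',cv2.resize(p[v0:v0+100,u0:u0+100],(600,600),interpolation=cv2.INTER_CUBIC))
E
```

```text
[-0.34  0.11  1.88  0.    1.16  2.38] [ 425.85537645 -112.33564166  180.49606273] -1.1471260781565222
knob (793, array([ 455.3, -178.8,   50.7]), array([ 455. , -178.6,   50.3]), array([26.2, 37.5,  5.9]))
skirt (1237, array([ 454.2, -177.3,   24.9]), array([ 454.5, -177.7,   24.8]), array([44.4, 44. ,  4.3]))
((455.3099365234375, -178.44810485839844), (13.170345306396484, 37.14686584472656), 24.624208450317383)
266 54
```

View pics/crop3.png

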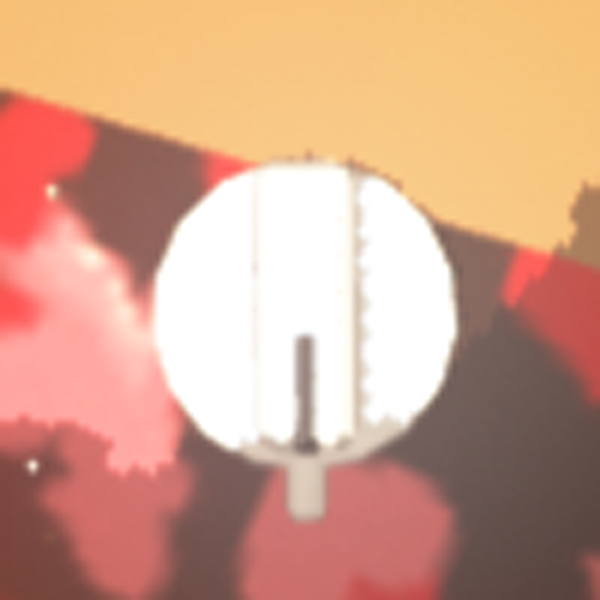

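The crop shows the grey knob: its bar runs upright, the dark line ends near (305,440) and the nose is at (305,500). It lines up with the tool yaw, so I'll grasp it.

Request:
step_arm(
  series=[15,-33,0,0,0.5,14.3,-33,0,0,0.5,0,0,-50,0,0.5,0,0,-50,0,0.5,0,0,-19,0,0.5,0,0,-10,0,0.5,0,0,0,0,0.5,0,0,0,0,1,0,0,0,0,1,0,0,0,0,1,0,0,0,0,1,0,0,0,0,1],
  squeeze=40,
)

```text
clock: 16.52
eef_pos: [455.3, -179.1, 51.7]
eef_rot: [-3.141, -0.0, -1.151]
wrist_force: [-0.5, 1.2, 4.3]
finger_gap: 13.9
finger_force: 40.0
```

Request:
step_arm(
  series=[0,0,30,0,1,0,0,40,0,1,-15,5,30,0.184,1,-15,13,0,0.184,1,0,13,0,0.184,1,0,13,0,0.184,1,0,13,0,0.184,1,0,13,0,0.184,1,0,13,0,0.184,1,0,13,0,0.184,1,0,13,0,0.184,1,0,13,0,0.184,1,0,13,0,0.184,1,0,13,0,0.184,1,0,13,0,0.184,1,0,13,0,0.184,1,0,13,0,0.184,1,0,13,0,0.184,1,5,13,0,0.184,1,5,13,0,0.184,1],
)

```text
clock: 19.02
eef_pos: [435.3, 47.3, 151.4]
eef_rot: [-3.141, -0.0, 2.167]
wrist_force: [-0.6, -0.7, 0.3]
finger_gap: 13.9
finger_force: 40.0
```

Request:
step_arm(
  series=[2.5,13,0,0.184,1,2.5,17.5,0,0.184,1,0,0,0,0,1,0,0,0,0,1],
)

```text
clock: 19.52
eef_pos: [440.1, 77.0, 151.3]
eef_rot: [-3.141, -0.0, 2.525]
wrist_force: [-0.0, 0.2, 0.9]
finger_gap: 13.6
finger_force: 40.0
```

Request:
step_arm(
  series=[0.3,-12.6,0,-0.176,1,0,0,-50,0,1,0,0,0,0,1,0,0,0,0,1],
)

```text
clock: 20.02
eef_pos: [440.4, 64.4, 101.7]
eef_rot: [-3.141, -0.001, 2.351]
wrist_force: [-0.3, -0.2, -0.8]
finger_gap: 13.9
finger_force: 40.0
```

```bash
python3 - <<'E'
from h import *
i,p,d=snap('wrist','w7'); i2,p2,_=snap('scene','s7'); s=manip.read_state(); print(s['joints'].round(2),s['eef_pos'],s['eef_rot'])
def px(i,P):
    c=rot(i).T@(np.array(P)-i['eye']); f=200/np.tan(np.radians(i['fovy'])/2); return np.array((i['cx']+f*c[0]/c[2],i['cy']+f*c[1]/c[2])).round(1)
print(px(i,s['eef_pos']),px(i,[441,64,60]),px(i2,s['eef_pos']),px(i2,[441,64,60]))
u,v=px(i2,[441,64,60]).astype(int)
a=cv2.resize(p[200:400,180:460],(420,300)); b=cv2.resize(p2[v-60:v+40,u-50:u+50],(300,300),interpolation=cv2.INTER_CUBIC)
cv2.imwrite('pics/crop4.png',np.hstack([a,b]))
E
```

```text
[ 0.06  0.23  1.94 -0.    0.97 -0.72] [440.61487585  64.5979591  102.05087519] [3.14142021e+00 2.22372578e-04 2.35156938e+00]
[318.  258.7] [317.5 230. ] [303.4 191.1] [304.1 200.8]
```

View pics/crop4.png

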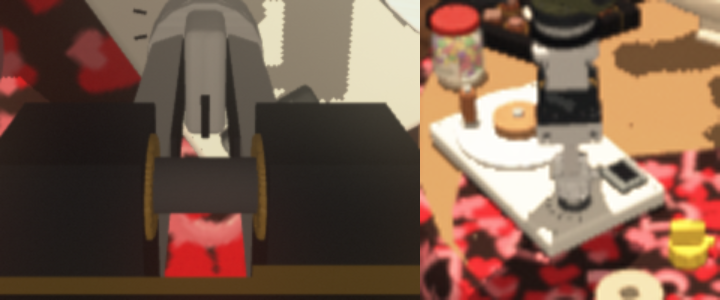

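The knob sits squarely in the grip with its line towards the nose. Its underside is already about 10 mm below the shaft's end with no force, so the bore has slid over the shaft. I'll push it home gently.

Request:
step_arm(
  series=[0,0,-3,0,1,0,0,-3,0,1,0,0,0,0,1],
)

```text
clock: 20.5
eef_pos: [440.4, 64.8, 95.2]
eef_rot: [-3.141, -0.0, 2.353]
wrist_force: [0.2, 0.5, -0.9]
finger_gap: 13.6
finger_force: 40.0
```

Request:
step_arm(
  series=[0,0,-2,0,1,0,0,-2,0,1,0,0,0,0,1],
)

```text
clock: 20.88
eef_pos: [440.7, 64.8, 91.5]
eef_rot: [3.141, 0.0, 2.353]
wrist_force: [-0.7, -0.2, 3.6]
finger_gap: 13.7
finger_force: 40.0
```

Request:
step_arm(
  series=[0,0,-1.5,0,1,0,0,-1.5,0,1,0,0,0,0,1],
)

```text
clock: 21.25
eef_pos: [440.7, 64.8, 88.6]
eef_rot: [3.141, 0.0, 2.353]
wrist_force: [-0.7, 0.6, 6.3]
finger_gap: 14.1
finger_force: 40.0
```

Request:
step_arm(
  series=[0,0,-1.5,0,1,0,0,0,0,1],
)

```text
clock: 21.5
eef_pos: [441.0, 64.8, 88.2]
eef_rot: [3.141, 0.001, 2.353]
wrist_force: [-7.6, -1.1, 23.6]
finger_gap: 13.7
finger_force: 40.0
```

Request:
step_arm(
  series=[0,0,-1.5,0,1,0,0,0,0,1,0,0,0,0,1],
)

```text
clock: 21.88
eef_pos: [441.3, 64.9, 87.8]
eef_rot: [3.14, 0.001, 2.353]
wrist_force: [-13.2, -1.4, 39.6]
finger_gap: 13.5
finger_force: 40.0
```

Request:
step_arm(
  series=[0,0,1.4,0,1,0,0,0,0,1,0,0,0,0,1,0,0,0,0,1],
)

```text
clock: 22.38
eef_pos: [441.5, 64.9, 88.2]
eef_rot: [3.14, 0.002, 2.353]
wrist_force: [-4.3, 0.1, 20.2]
finger_gap: 13.8
finger_force: 40.0
```

```bash
python3 - <<'E'
from h import *
snap('top','top9')
for f in('top0','top9'): print('crank',blob(f,[450,245],40,82,97)[2], 'yellow',blob(f,[470,-80],60,40,56))
s=manip.read_state(); print(s['eef_pos'],s['wrist_force'],s['finger_force'])
E
```

```text
crank [444.4 237.4  90.2] yellow (78, array([478.9, -75.7,  50.2]), array([480. , -76.7,  48.6]), array([33.8, 31.6, 12. ]))
crank [457.3 250.2  89.7] yellow (74, array([479.2, -75.5,  49.9]), array([480.3, -77. ,  47.6]), array([33. , 32.2, 14.9]))
[441.46444214  64.88871874  88.18697819] [-3.8317263  -0.02180321 19.98645995] 40.00780999660492
```

```bash
python3 -c "
from cell import manip; print(manip.sign_off())"
```

```text
the job is handed in; nothing more can be done
None
```

The wheel was turned just over one full turn clockwise to its stop, measured at 7.01 rad. The grey knob is home on the D-shaft and still held pressed down with about 20 N, at the bottom of its travel, and the job was handed in at about 22 s.

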